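# Seat the notched disc of a label winder on its drive pin

### The job

The notched disc of the label winder is sitting too high: it rests on the drive pin of its stand. Gently push the disc round with a fingertip (it has an upright peg to push on) until its notch is over the pin, then press the disc down, best on the hub in its middle and without undue force, until it is fully home. Do not grip the peg or lift the disc, and leave the things beside it where they are.

Things in the scene. Friction and masses are not known exactly. Their poses are not given: they have to be found in the camera images.
- stand: the winder's fixed stand: a round dark steel foot, 210 mm across, top 16 mm above the table. Origin on the disc's turning axis, at table height; z up. The drive pin lies along its -x. It cannot be moved.
- pin (a point): a point on top of the drive pin, 65 mm from the axis and 27 mm above the table. The pin is a short steel bar 12 mm wide with bevelled top edges (flat top 7 mm wide), lying fixed on the foot and pointing straight out from the axis; it reaches from 56 to 98 mm from the axis, so its outer end shows beyond the disc's rim. Its top is 11 mm above the foot.
- disc: the disc: a plain aluminium plate 150 mm across and 8 mm thick, on the stand's axis; origin on the axis at its underside, notch along its own -x, peg along +x. It turns either way without end, with light friction (1 to 2 N at the peg), and stays where it is left. It starts at any angle at least about 55 degrees away from the pin.
- notch (a point): middle of the disc's one notch, 65 mm from the axis, at the level of the disc's upper face. The notch is 20 mm wide with parallel sides, cut from the rim in to 54 mm from the axis. The upper face is 35 mm above the table while the disc rests on the pin, 25 mm when fully home (10 mm travel).
- finger_peg: the upright black finger peg fixed on the disc, 50 mm from the axis, on the opposite side from the notch: 16 mm thick, 24 mm high. Origin at the centre of its foot, level with the disc's upper face (35 mm above the table at the start, so its top is at 59 mm).
- hub (a point): centre of the top of the disc's hub, on the axis: a plain round boss 26 mm across, 16 mm above the disc's upper face; 51 mm above the table at the start, 41 mm when fully home. The fit is snug: with the notch over the pin the disc does not drop by itself, a push of 3 to 6 N slides it down, and it stays down. With the notch elsewhere it stops hard on the pin.
- tape_roll: bystander: roll of clear packing tape lying flat beside the stand, 85 mm across, 48 mm high; origin at the centre of its underside
- staple_box: bystander: small box of staples, 34 x 58 x 22 mm, beside the stand; origin at the centre of its underside
- tape_measure: bystander: tape measure, 62 x 71 x 42 mm, beside the stand; origin at the centre of its underside
Mind the look-alikes: they are no part of the job. Of the things like the stand, leave any that is red or yellow; of the rest the larger one is meant.

How it is judged:
By the outcome, as a careful person would: the job done as asked, in the order asked, and still so for the second after the job is handed in, with the robot touching nothing.
It also fails if it takes over 45 s, if anything falls off the work surface, if the arm or the gripper's body presses on something with over 40 N, if the wrist force passes 120 N, or if a joint passes its speed limit or range.

### The arm

A 6-joint arm with a two-finger parallel gripper is mounted at the origin on a cart in front of the work surface, level with it; the furniture and walls round the work are solid. World frame = base frame: x ahead of the robot, y to its left, z up, the work surface at z = 0. Lengths are in m, angles in rad, forces in N, time in s.
With the tool pointing down it reaches from about 0.275 to 0.825 m from the base axis. Payload 4.9 kg.
Tool frame: the origin (TCP) lies midway between the tips of the shut fingers; the grasp point (between the pads) lies 19 mm behind it (grip_point_offset is the distance from the TCP to the grasp point, in m); z points along the fingers, x is the direction in which the jaws open and shut, and the axes are right-handed (so a half turn about z gives the same grasp; the last joint's range is limited). The gripper opens to 85 mm and grips with 20 to 120 N. Pads are 22 mm wide; open, the fingers measure 114 mm over their backs; the gripper's body (76 mm by 85 mm) begins 54 mm behind the grasp point. The pads swing forward as they close: fully open they stand 13 mm farther back than shut.
Start: joints at [1.001, 0.326, -0.193, 1.052, 0, 1.437], TCP at [0.232, 0.499, 0.231] pointing down, gripper open.
Joint ranges: [-2.65, 2.65], [-0.97, 1.79], [-1.3, 1.35], [-1.93, 2.1], [-1.47, 1.37], [-3.14, 3.14]. Speed limits (rad/s): [2.57, 2.57, 3.14, 3.14, 3.14, 3.14].

### API

Orientations are given as a rotation vector (axis times angle).
In Python, from cell import * gives the robot as it stands. Calls block until the motion is done:
- movep(position, orientation): joint-space move of the TCP to a pose.
- move_l(position, velocity=0.15, rot=None, until_force=None): straight line of the TCP; rot=None keeps the orientation; velocity is the mean speed in m/s. With until_force (N) it stops when the force on the tool has changed by that much, and returns True; else False.
- set_joints(angles): joint-space move.
- let_go() and grab(newtons=None): open the fingers fully, or close them until they stop; newtons is the grip in N (None keeps the last).
- sleep(seconds).
- ik(position, orientation): joint angles nearest the present ones, or None.
- get_state(): the state.
- grab_frame(name): name is "scene" or "top" or "wrist"; returns a dict with "img" (384x512x3 uint8, red, green, blue), "fx", "fy", "cx", "cy" (pixels), "cam_to_world" (4x4, takes a point from camera to world coordinates); the wrist camera has in their place "T_tool_cam" (4x4, takes a point from camera to tool coordinates, whose origin is the TCP and whose axes are the tool frame's). Camera axes: x right, y down, z forward; pixel columns grow to the right and rows downward; lengths in m; the calibration is good to about 2 mm. The wrist camera is an equidistant fisheye: a pixel r from the principal point sees the ray r / f radians off the axis. A picture is of the moment at which its call begins: read the wrist's pose just before it. There is no depth.
A pose or a line that the arm cannot do raises MotionError and nothing moves.
- sign_off(): hands the job in, once; it reports no verdict.
Trained networks look in the newest picture that a camera, given by its name, has taken for a name from the list of things; names that differ only in an ending like _2 or _b are one class to them, and where a whole thing is asked for, a point or a joint stands for the part that bears it (a point fixed in the world has none). Each returns a list of dicts, best first, with "score" (0 to 1); they miss things now and then, are a little off and sometimes report something else, mostly with a low value. They report only what shows in the picture. A call takes as long as a camera call. They do not tell look-alikes from the thing itself.
- spot_in(camera, name): "centre" ([column, row] in pixels, amid what is visible of it).
- silhouettes(camera, name): "mask" (384x512 bool, what is visible of it) and "centre" ([column, row] in pixels, amid what is visible of it).
- tip_of(camera, name): "centre" ([column, row] in pixels: a listed point, or the origin of a listed thing).
The state is a dict: "clock": time; "q": joint angles; "joint_velocities": joint speeds; "tau": joint torques, N m; "position": TCP position; "eef_rot": TCP orientation; "contact_force": force on the tool from outside, world axes, zero at the start; "wrist_torque": the same for the moment, N m; "finger_gap": opening from 0.0 (shut) to 1.0 (fully open).
Only numpy, scipy, OpenCV 4.12 (cv2) and the standard library are available. Lean on these libraries where they do the work, as an engineer would, in place of code of your own. Each camera call takes 0.05 s, during which the arm holds its last target.

## Working session

There is one attempt and no reset: what is moved stays moved. The work goes in short steps, each a Python script; the robot and the scene stay as the last script left them, time stands still between calls to the robot, and variables do not carry over. Pictures are saved under pics/ and viewed, and the job is handed in when it is done.

```bash
mkdir -p pics
python3 - <<'E'
from cell import *
import cv2,numpy as np
for n in ["scene","top"]:
    f=grab_frame(n); cv2.imwrite(f"pics/{n}0.png",cv2.resize(f["img"][:,:,::-1],(800,600),interpolation=cv2.INTER_CUBIC))
    print(n,f["fx"],f["cx"],f["cy"],np.round(f["cam_to_world"],3).tolist())
    for t in ["stand","pin","disc","notch","finger_peg","hub"]:
        print(t,[(np.round(d["centre"],1).tolist(),round(d["score"],2)) for d in tip_of(n,t)])
s=get_state();print(s["clock"],s["position"],s["contact_force"])
E
```

```text
scene 364.661483113698 257.2865318896241 193.78257030325818 [[0.774, -0.482, 0.41, 0.069], [-0.633, -0.576, 0.517, -0.483], [-0.013, -0.66, -0.751, 0.982], [0.0, 0.0, 0.0, 1.0]]
stand [([181.2, 195.6], 0.95), ([255.9, 223.4], 0.86), ([357.0, 257.8], 0.81), ([215.6, 147.4], 0.71), ([231.8, 183.6], 0.31)]
pin [([198.9, 150.3], 0.81), ([346.3, 266.7], 0.77), ([163.8, 192.3], 0.64)]
disc [([257.6, 217.9], 0.7), ([176.0, 189.2], 0.67), ([210.4, 145.7], 0.66), ([233.6, 183.1], 0.65), ([353.6, 256.8], 0.58), ([237.5, 226.5], 0.58)]
notch [([346.7, 264.7], 0.86), ([239.4, 207.6], 0.85), ([196.1, 151.8], 0.85), ([166.0, 188.2], 0.79), ([257.6, 216.5], 0.35)]
finger_peg [([270.4, 223.2], 0.56), ([357.6, 248.9], 0.56), ([220.3, 139.4], 0.47), ([191.2, 183.9], 0.39)]
hub [([176.0, 185.1], 0.86), ([212.0, 133.6], 0.62), ([256.4, 223.1], 0.58), ([353.5, 253.3], 0.55)]
top 487.45125360465676 264.76801004374624 189.99965617375707 [[0.018, -0.992, 0.128, 0.363], [-1.0, -0.018, -0.002, 0.126], [0.004, -0.128, -0.992, 1.463], [0.0, 0.0, 0.0, 1.0]]
stand [([274.2, 202.9], 0.73), ([143.0, 165.7], 0.69), ([179.3, 238.5], 0.68), ([373.3, 155.3], 0.66)]
pin [([377.6, 169.7], 0.96), ([144.2, 188.3], 0.92), ([173.0, 255.5], 0.79), ([271.8, 223.7], 0.73)]
disc [([141.2, 170.0], 0.95), ([275.3, 202.2], 0.71), ([178.0, 238.9], 0.68), ([375.9, 154.4], 0.59)]
notch [([171.6, 257.5], 0.95), ([143.2, 189.0], 0.69), ([378.0, 175.7], 0.68), ([255.5, 208.0], 0.63)]
finger_peg [([290.9, 197.5], 0.62), ([375.9, 145.9], 0.54), ([181.6, 227.8], 0.52), ([136.5, 151.5], 0.5)]
hub [([276.7, 203.8], 0.9), ([175.0, 242.3], 0.89), ([141.9, 163.5], 0.86), ([378.2, 152.7], 0.56)]
0.7 [0.23218225 0.498633   0.23131904] [-0.0372044  -0.41395025 -0.12169058]
```

View pics/scene0.png

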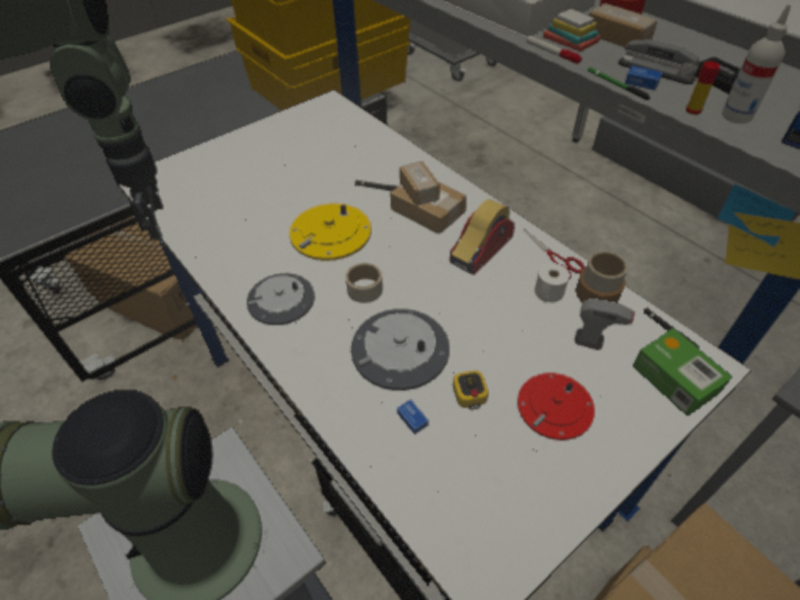

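View pics/top0.png

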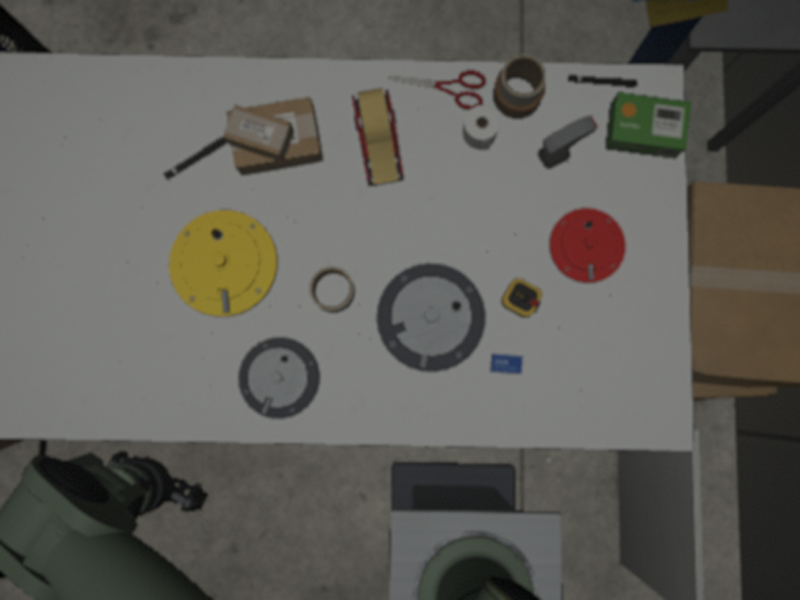

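Four stand-like things show in the 800x600 top picture: yellow (223,262), red (587,245), small grey (278,377) and large grey (431,316). Red and yellow are ruled out, and the large grey one is the bigger of the other two, so it is the one meant. I'll confirm it with a crop and localise it.

```bash
cat > h.py <<'E'
from cell import *
import cv2,numpy as np
def back(f,px,z):
    T=np.array(f["cam_to_world"]);d=T[:3,:3]@np.array([(px[0]-f["cx"])/f["fx"],(px[1]-f["cy"])/f["fy"],1])
    return T[:3,3]+d*(z-T[2,3])/d[2]
def proj(f,p):
    T=np.array(f["cam_to_world"]);c=T[:3,:3].T@(np.asarray(p)-T[:3,3])
    return np.array([f["fx"]*c[0]/c[2]+f["cx"],f["fy"]*c[1]/c[2]+f["cy"]])
def wback(f,s,px,z):
    from scipy.spatial.transform import Rotation as R
    v=np.array([px[0]-f["cx"],px[1]-f["cy"]]);r=np.hypot(*v);th=r/f["fx"]
    d=np.r_[np.sin(th)*v/max(r,1e-9),np.cos(th)]
    Tt=np.eye(4);Tt[:3,:3]=R.from_rotvec(s["eef_rot"]).as_matrix();Tt[:3,3]=s["position"]
    T=Tt@np.array(f["T_tool_cam"]);d=T[:3,:3]@d
    return T[:3,3]+d*(z-T[2,3])/d[2]
Z=dict(stand=0,pin=.027,notch=.035,finger_peg=.035,hub=.051,disc=.027)
E
python3 - <<'E'
from h import *
for n in ["scene","top"]:
    f=grab_frame(n)
    c={"top":(276,202),"scene":(256,222)}[n]
    im=f["img"][c[1]-45:c[1]+45,c[0]-60:c[0]+60,::-1]
    cv2.imwrite(f"pics/crop_{n}.png",cv2.resize(im,(720,540),interpolation=cv2.INTER_CUBIC))
    for t in Z:
        for d in tip_of(n,t):
            if np.hypot(d["centre"][0]-c[0],d["centre"][1]-c[1])<35: print(n,t,np.round(d["centre"],1),round(d["score"],2),np.round(back(f,d["centre"],Z[t]),4))
print(get_state()["eef_rot"])
E
```

```text
scene stand [256.3 227. ] 0.9 [0.5096 0.0811 0.    ]
scene pin [236.  225.5] 0.63 [0.4507 0.1123 0.027 ]
scene notch [238.  208.9] 0.77 [0.494  0.1578 0.035 ]
scene finger_peg [270.3 227. ] 0.37 [0.5283 0.0323 0.035 ]
scene hub [254.8 215.2] 0.94 [0.5127 0.0913 0.051 ]
scene disc [259.6 218.1] 0.74 [0.5286 0.0866 0.027 ]
scene disc [257.6 215.3] 0.37 [0.531  0.0998 0.027 ]
top stand [273.8 201.4] 0.68 [0.5177 0.0957 0.    ]
top pin [273.3 225.2] 0.78 [0.4444 0.0967 0.027 ]
top notch [255.5 209. ] 0.82 [0.4906 0.1499 0.035 ]
top notch [274.1 204. ] 0.3 [0.5063 0.0955 0.035 ]
top finger_peg [290.8 199.5] 0.49 [0.5205 0.0465 0.035 ]
top hub [276.9 200.1] 0.95 [0.5163 0.0878 0.051 ]
top disc [273.7 202.1] 0.91 [0.5128 0.0966 0.027 ]
top disc [277.6 201.4] 0.45 [0.515 0.085 0.027]
[-2.64913056e+00 -1.68862055e+00  3.83390291e-05]
```

View pics/crop_top.png

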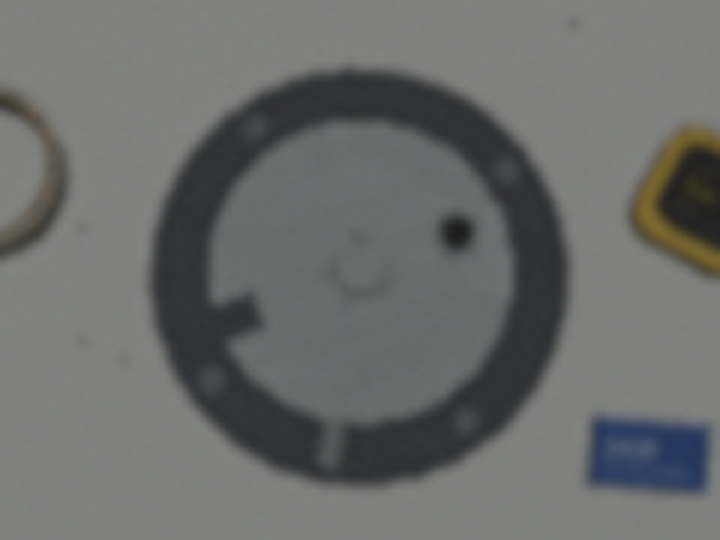

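Confirmed: the large grey stand at crop centre (360,270). Its notch is at left (240,315), the pin at bottom (330,440) and the peg at (457,232). Next: close the fingers and take a closer look with the wrist camera.

Run:
```python
from h import *
from scipy.spatial.transform import Rotation as R
grab(20)
for yaw in [0]:
    rot=(R.from_euler('z',yaw)*R.from_euler('x',np.pi)).as_rotvec()
movep([.48,.09,.25],rot)
s=get_state();f=grab_frame("wrist")
print(s["clock"],s["position"],s["q"],f["T_tool_cam"])
cv2.imwrite("pics/w1.png",cv2.resize(f["img"][:,:,::-1],(800,600),interpolation=cv2.INTER_CUBIC))
for t in Z:
    for d in tip_of("wrist",t): print(t,np.round(d["centre"],1),round(d["score"],2),np.round(wback(f,s,d["centre"],Z[t]),4))
```

```text
3.9083 [0.47986449 0.09075086 0.24997672] [ 3.54159637e-02  1.99390566e-01 -3.14747586e-01  1.05672674e+00
  3.38080302e-04  1.60482490e+00] [[ 9.99999798e-01  3.65319857e-04  5.20874907e-04  5.93376101e-04]
 [-5.02179728e-04  9.55904790e-01  2.93676319e-01 -7.56999151e-02]
 [-3.90621027e-04 -2.93676521e-01  9.55904780e-01 -1.42614310e-01]
 [ 0.00000000e+00  0.00000000e+00  0.00000000e+00  1.00000000e+00]]
stand [278.4 162.2] 0.98 [0.5108 0.0897 0.    ]
stand [352.1 330.9] 0.49 [ 0.6585 -0.2192 -0.    ]
pin [231.7 159.4] 0.71 [0.4503 0.0985 0.027 ]
notch [263.5 119.1] 0.59 [0.4895 0.1492 0.035 ]
finger_peg [297.8 203.2] 0.49 [0.5343 0.0435 0.035 ]
hub [284.  171.2] 0.97 [0.5137 0.0889 0.051 ]
disc [284.  163.9] 0.62 [0.5159 0.0929 0.027 ]
disc [357.7 333.3] 0.43 [ 0.6581 -0.2002  0.027 ]
```

View pics/w1.png

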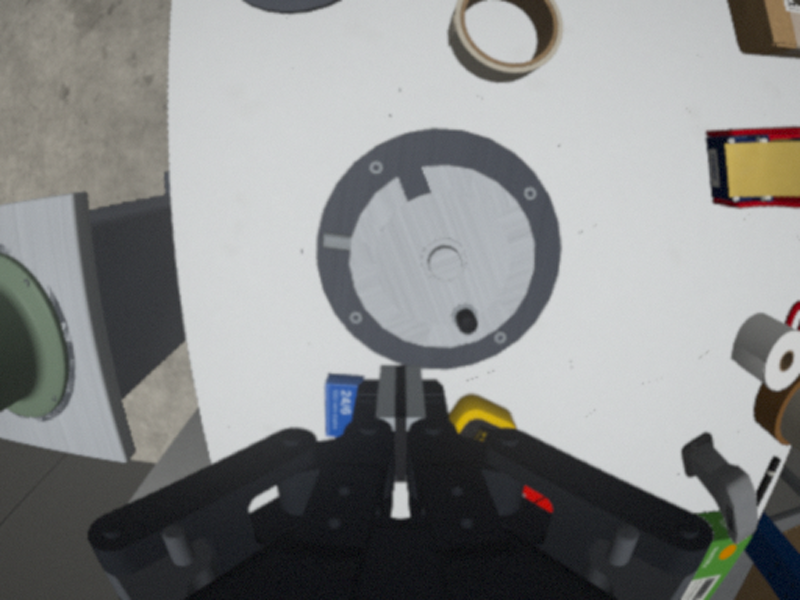

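The wrist picture shows the hub at (445,258), the peg at (466,318), the notch at (413,180) and the pin's outer end at (337,241). The shut fingers point straight down. The three cameras agree on centre ≈ (0.5145, 0.089). The peg is at about -68° and has to reach about -7°, so I push it counter-clockwise in an arc, stopping short for a look.

```bash
cat >> h.py <<'E'
from scipy.spatial.transform import Rotation as R
C=np.array([.5145,.0892])
def rv(yaw): return (R.from_euler('z',yaw)*R.from_euler('x',np.pi)).as_rotvec()
def arcpose(phi,off=.019,z=.043):
    r=np.array([np.cos(phi),np.sin(phi)]);t=np.array([-r[1],r[0]])
    return np.r_[C+.05*r-off*t,z], rv(phi)
def look(name):
    s=get_state();f=grab_frame("wrist")
    cv2.imwrite(f"pics/{name}.png",cv2.resize(f["img"][:,:,::-1],(800,600),interpolation=cv2.INTER_CUBIC))
    np.savez(f"{name}.npz",img=f["img"],pos=s["position"],rot=s["eef_rot"],T=f["T_tool_cam"],k=[f["fx"],f["fy"],f["cx"],f["cy"]])
    for t in Z:
        for d in tip_of("wrist",t)[:2]:
            p=wback(f,s,d["centre"],Z[t]); v=p[:2]-C
            print(t,np.round(d["centre"],1),round(d["score"],2),np.round(p,4),"ang",round(np.degrees(np.arctan2(v[1],v[0])),1),"r",round(np.hypot(*v),4))
    print("pin end",wback(f,s,(215.7,154.2),.027)) if name=="w2" else None
    return s,f
E
python3 - <<'E'
from h import *
s,f=look("w2")
d=np.radians
p,r=arcpose(d(-86)); 
movep(p+[0,0,.10],r)
print(move_l(p,.12,until_force=6),get_state()["position"],get_state()["contact_force"])
for a in range(-80,-25,6):
    p,r=arcpose(d(a)); move_l(p,.06,r)
    s=get_state(); print(a,np.round(s["contact_force"],1),round(s["clock"],2))
look("w3")
E
```

```text
stand [281.6 158.9] 0.97 [0.5152 0.0938 0.    ] ang 81.9 r 0.0047
stand [354. 329.] 0.57 [ 0.6613 -0.2152  0.    ] ang -64.3 r 0.338
pin [230.6 159.2] 0.79 [0.449  0.0983 0.027 ] ang 172.1 r 0.0661
notch [264.1 115.3] 0.61 [0.4903 0.1533 0.035 ] ang 110.7 r 0.0685
hub [283. 167.] 0.6 [0.5125 0.0935 0.051 ] ang 114.7 r 0.0048
hub [281.1 161.2] 0.49 [0.5101 0.1005 0.051 ] ang 111.2 r 0.0121
disc [282.  162.5] 0.71 [0.5134 0.0942 0.027 ] ang 102.7 r 0.0051
disc [359.  334.2] 0.49 [ 0.6611 -0.2034  0.027 ] ang -63.4 r 0.3273
pin end [0.43034669 0.10484966 0.027     ]
False [0.49966283 0.03799198 0.04359692] [-0.07851904  0.46865867  0.55025823]
-80 [-0.2  1.4 -0.1] 7.11
-74 [-0.1  0.5 -0.1] 7.37
-68 [-0.2  0.5 -0.1] 7.62
-62 [-0.1  0.6  0.3] 7.88
-56 [ 0.3 -0.2 -0.1] 8.14
-50 [-0.1  0.4 -0.1] 8.4
-44 [0.2 0.2 0.6] 8.66
-38 [-0.3 -0.4  0.4] 8.92
-32 [ 0.  -0.4 -0.1] 9.18
-26 [-0.2 -0.4  0.3] 9.43
stand [440.5 363.4] 0.81 [ 0.6584 -0.2069  0.    ] ang -64.1 r 0.3293
stand [179.6 190.2] 0.56 [0.515  0.0915 0.    ] ang 78.2 r 0.0024
pin [ 84.9 231.7] 0.74 [0.4498 0.1008 0.027 ] ang 169.9 r 0.0657
pin [177.5 191.7] 0.6 [0.5236 0.0952 0.027 ] ang 33.5 r 0.0109
notch [ 66.9 202.5] 0.67 [0.4562 0.1234 0.035 ] ang 149.6 r 0.0676
finger_peg [477.7 358.4] 0.62 [ 0.6886 -0.1794  0.035 ] ang -57.1 r 0.3201
finger_peg [254.5 208.6] 0.61 [0.5598 0.0694 0.035 ] ang -23.6 r 0.0495
hub [152.7 217.6] 0.74 [0.5138 0.0928 0.051 ] ang 101.8 r 0.0036
disc [168.6 204.7] 0.96 [0.5146 0.0908 0.027 ] ang 86.4 r 0.0016
disc [449.9 377.6] 0.94 [ 0.6579 -0.2009  0.027 ] ang -63.7 r 0.3236
```

View pics/w3.png

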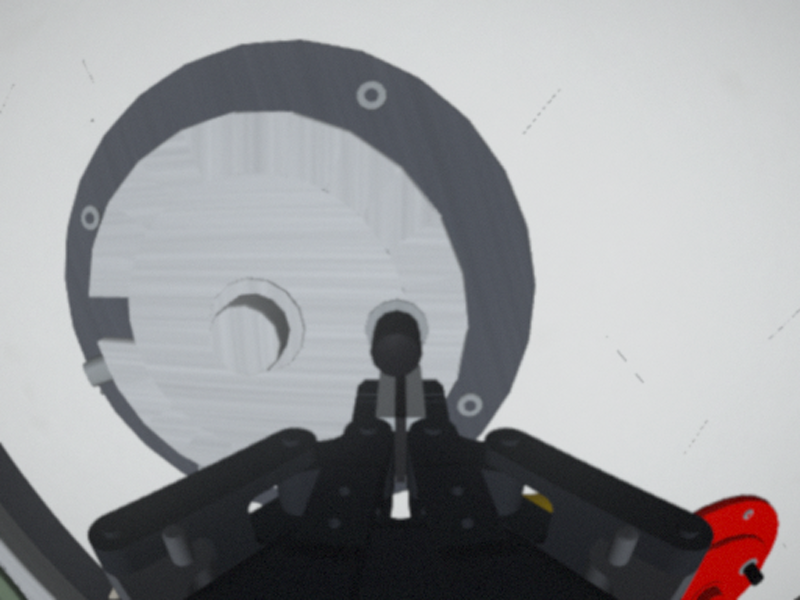

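The fingertip is against the peg (396,345). The notch (110,318) is now short of the pin, whose end is at (97,370). I'll push on to about -12° and then look from above.

Run:
```python
from h import *
d=np.radians
for a in (-20,-14):
    p,r=arcpose(d(a)); move_l(p,.06,r)
p,r=arcpose(d(-14),off=.030); move_l(p,.06)
look("w4")
move_l(p+[0,0,.06],.2)
movep([.475,.06,.2],rv(d(-8)))
s,f=look("w5"); print(s["clock"])
im=f["img"][60:300,60:380,::-1]
cv2.imwrite("pics/w5c.png",cv2.resize(im,(800,600),interpolation=cv2.INTER_CUBIC))
```

```text
stand [179.  175.4] 0.69 [0.5146 0.0897 0.    ] ang 81.1 r 0.0005
pin [ 73.5 193.7] 0.71 [0.4491 0.1018 0.027 ] ang 169.1 r 0.0666
notch [ 67.1 185.3] 0.56 [0.4528 0.1089 0.035 ] ang 162.3 r 0.0647
finger_peg [254.3 189.5] 0.59 [0.5629 0.0782 0.035 ] ang -12.8 r 0.0496
hub [151.8 195.2] 0.8 [0.5141 0.0923 0.051 ] ang 96.6 r 0.0031
disc [166. 183.] 0.71 [0.5144 0.092  0.027 ] ang 92.3 r 0.0028
stand [287.4 138.5] 0.63 [0.5171 0.0914 0.    ] ang 40.3 r 0.0034
stand [392.5 318.5] 0.58 [ 0.6627 -0.2116  0.    ] ang -63.8 r 0.3354
pin [226.9 140.5] 0.86 [0.4506 0.1016 0.027 ] ang 169.0 r 0.0651
pin [287.  143.4] 0.2 [0.5136 0.0896 0.027 ] ang 153.8 r 0.001
notch [224.7 131.9] 0.75 [0.4507 0.1117 0.035 ] ang 160.6 r 0.0677
notch [226.6 141.6] 0.45 [0.451  0.1014 0.035 ] ang 169.1 r 0.0646
finger_peg [335.7 150.3] 0.79 [0.5642 0.0772 0.035 ] ang -13.6 r 0.0511
finger_peg [223.9 135.1] 0.74 [0.4493 0.1085 0.035 ] ang 163.5 r 0.068
hub [290.6 146.4] 0.59 [0.5147 0.0897 0.051 ] ang 65.1 r 0.0005
disc [289.7 139.4] 0.94 [0.517  0.0936 0.027 ] ang 60.3 r 0.005
disc [228.6 133.6] 0.25 [0.4536 0.1087 0.027 ] ang 162.3 r 0.064
12.0083
```

View pics/w5c.png

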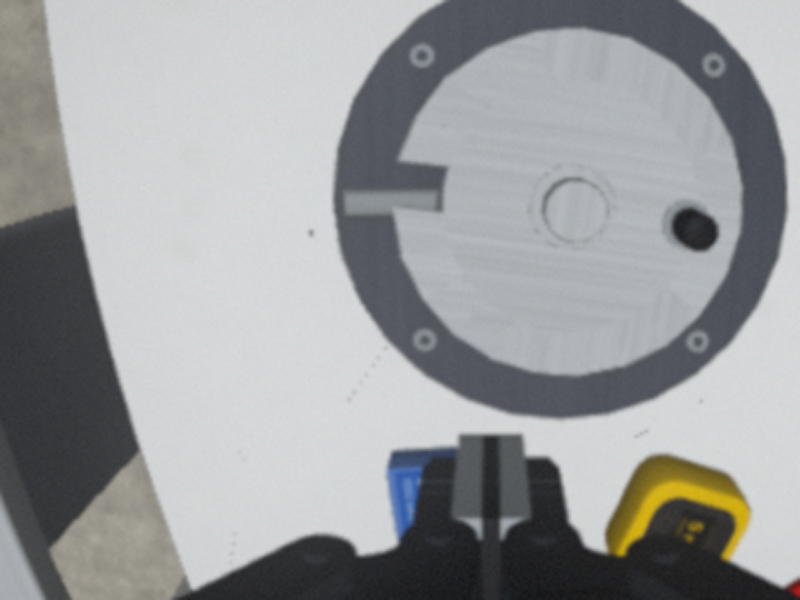

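Run:
```python
from h import *
z=np.load("w5.npz");f=dict(fx=z["k"][0],cx=z["k"][2],cy=z["k"][3],T_tool_cam=z["T"]);s=dict(position=z["pos"],eef_rot=z["rot"])
W=lambda u,v,h:wback(f,s,(60+u/2.5,60+v/2.5),h)[:2]
ang=lambda a:round(np.degrees(np.arctan2(a[1],a[0])),1)
hub=W(576,210,.051);print("hub",hub)
po,pi=W(345,203,.025),W(437,200,.025);print("pin",po,pi,"dir",ang(po-pi),ang(po-C),ang(pi-C),ang(po-hub))
a,b,c,e=W(447,166,.035),W(443,212,.035),W(398,160,.035),W(392,207,.035)
print("notch",(a+b)/2,(c+e)/2,"dir",ang(c-a),ang(e-b),ang((a+b)/2-C),ang((c+e)/2-C),"w",np.linalg.norm(a-b))
# bolts symmetric about axis (foot top)
B=[W(422,55,.016),W(714,65,.016),W(425,340,.016),W(698,341,.016)];print(np.mean(B,0),[ (B[0]+B[3])/2,(B[1]+B[2])/2],[ang(x-C) for x in B])
```

```text
hub [0.51479838 0.09207257]
pin [0.41914044 0.10558808] [0.45888368 0.10068402] dir 173.0 170.2 168.3 172.0
notch [0.46370678 0.10579727] [0.44350508 0.11121795] dir 164.2 165.7 161.9 162.8 w 0.019293837221614905
[0.51529858 0.09097069] [array([0.51527363, 0.09110467]), array([0.51532354, 0.09083672])] [np.float64(125.6), np.float64(37.1), np.float64(-143.9), np.float64(-52.2)]
```

In the enlarged view the notch (420,187) is about 7° short of the pin (395,202). The axis refines to (0.515, 0.0912). I'll push the last 7° and look again.

```bash
sed -i 's/^C=.*/C=np.array([.515,.0912])/' h.py
python3 - <<'E'
from h import *
d=np.radians
p,r=arcpose(d(-17),off=.032)
movep(p+[0,0,.06],r); print(move_l(p,.12,until_force=6))
for a in (-15,-11.5,-9.3):
    p,r=arcpose(d(a)); move_l(p,.05,r)
p2,r=arcpose(d(-9.3),off=.030); move_l(p2,.06)
move_l(p2+[0,0,.06],.2)
movep([.475,.06,.2],rv(d(-8)))
s,f=look("w6"); print(s["clock"],s["contact_force"])
im=f["img"][80:200,180:340,::-1]
cv2.imwrite("pics/w6c.png",cv2.resize(im,(800,600),interpolation=cv2.INTER_CUBIC))
E
```

```text
False
stand [390.6 319.3] 0.77 [ 0.6595 -0.2123  0.    ] ang -64.5 r 0.3362
stand [284.  140.1] 0.6 [0.513  0.0901 0.    ] ang -151.2 r 0.0023
pin [224.4 140.4] 0.57 [0.448  0.1022 0.027 ] ang 170.7 r 0.0679
notch [225.1 140.2] 0.84 [0.4497 0.1031 0.035 ] ang 169.7 r 0.0663
finger_peg [336.2 142.2] 0.73 [0.5655 0.0859 0.035 ] ang -6.0 r 0.0508
hub [287.  143.3] 0.82 [0.5115 0.0932 0.051 ] ang 149.5 r 0.004
disc [288.  141.2] 0.78 [0.515  0.0919 0.027 ] ang 93.0 r 0.0007
15.8833 [ 0.27141098  0.23572036 -0.63835721]
```

View pics/w6c.png

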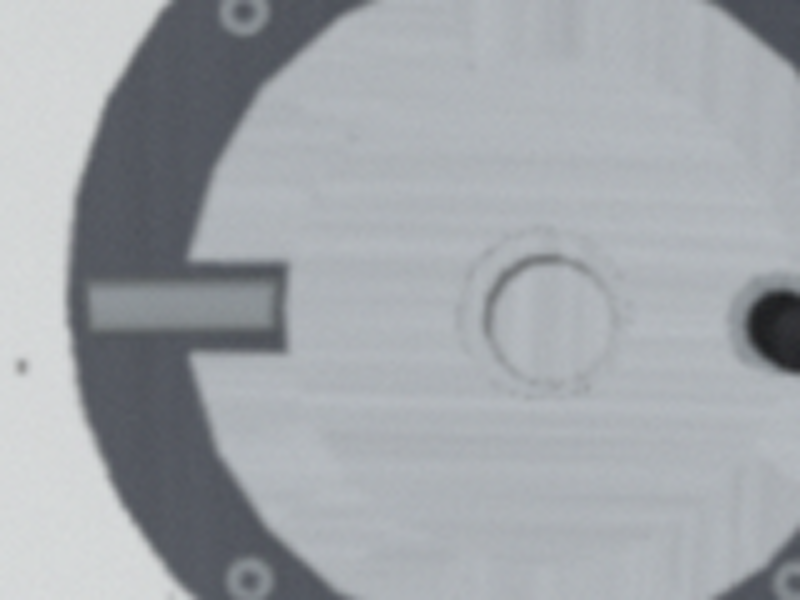

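The notch edges are at rows 263 and 352 (mid 307) and the pin's flat top is at mid row 306, so they are aligned, with dark gaps on both sides. Next I press on the hub with the shut fingertips, using a force stop.

Run:
```python
from h import *
d=np.radians
h=np.r_[C,.0]
best=None
for y in (84,-96):
    q=ik(h+[0,0,.08],rv(d(y))); print(y,q)
    if q is not None and abs(q[5])<2.9 and (best is None): best=y
print(best)
r=rv(d(best))
movep(h+[0,0,.09],r)
move_l(h+[0,0,.058],.1)
print(move_l(h+[0,0,.0385],.02,until_force=14))
s=get_state();print(s["position"],s["contact_force"],s["clock"])
```

```text
84 [ 0.03407853  0.4320337  -0.46623689  0.67252573  0.          0.13879829]
-96 [ 0.03407853  0.4320337  -0.46623689  0.67252573  0.         -3.00279437]
84
True
[0.51535679 0.09125213 0.04098043] [-1.00346983  0.31666575  6.41267057] 18.9
```

Run:
```python
from h import *
d=np.radians
h=np.r_[C,0]
print(move_l(h+[0,0,.0385],.015,until_force=9)); s=get_state();print(s["position"],s["contact_force"])
move_l(h+[0,0,.12],.15)
movep([.475,.06,.2],rv(d(-8)))
s,f=look("w7"); print(s["clock"],s["contact_force"])
cv2.imwrite("pics/w7c.png",cv2.resize(f["img"][80:200,180:340,::-1],(800,600),interpolation=cv2.INTER_CUBIC))
movep([.3,.35,.25],rv(0))
for n,c in (("scene",(256,222)),("top",(276,202))):
    f=grab_frame(n); cv2.imwrite(f"pics/{n}1.png",cv2.resize(f["img"][c[1]-75:c[1]+75,c[0]-100:c[0]+100,::-1],(800,600),interpolation=cv2.INTER_CUBIC))
print(get_state()["clock"])
```

```text
True
[0.51540414 0.09121772 0.04093796] [-2.12879708 -0.17012379  9.37131173]
stand [287.4 141.9] 0.9 [0.5158 0.0876 0.    ] ang -78.3 r 0.0037
stand [389.4 319.4] 0.68 [ 0.6566 -0.2116  0.    ] ang -64.9 r 0.3343
pin [225.4 142.2] 0.87 [0.4479 0.1001 0.027 ] ang 172.4 r 0.0677
finger_peg [336.2 145.1] 0.58 [0.5644 0.0829 0.035 ] ang -9.5 r 0.0501
hub [287.1 142. ] 0.98 [0.511  0.0946 0.051 ] ang 139.9 r 0.0052
disc [288.6 138.5] 0.94 [0.5151 0.0948 0.027 ] ang 88.3 r 0.0036
21.1667 [ 0.67952067 -1.0215908   0.53736713]
22.9083
```

View pics/w7c.png

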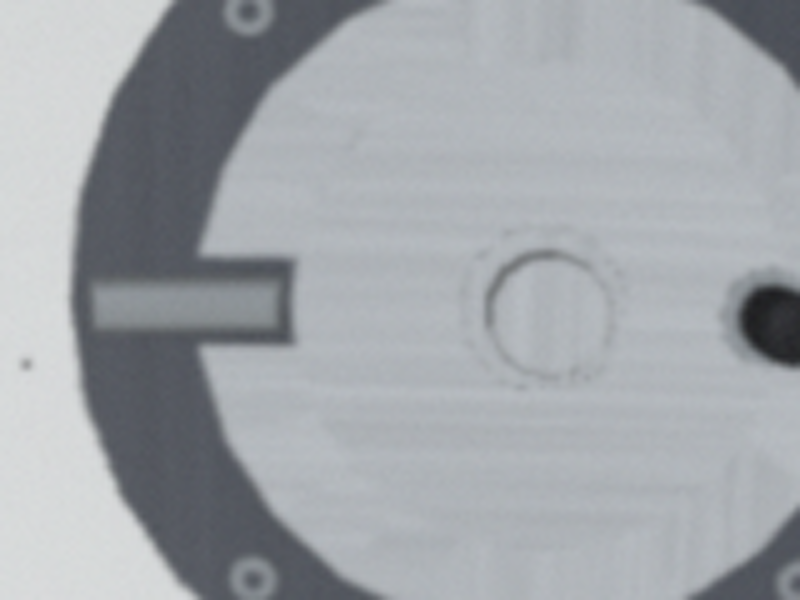

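View pics/scene1.png

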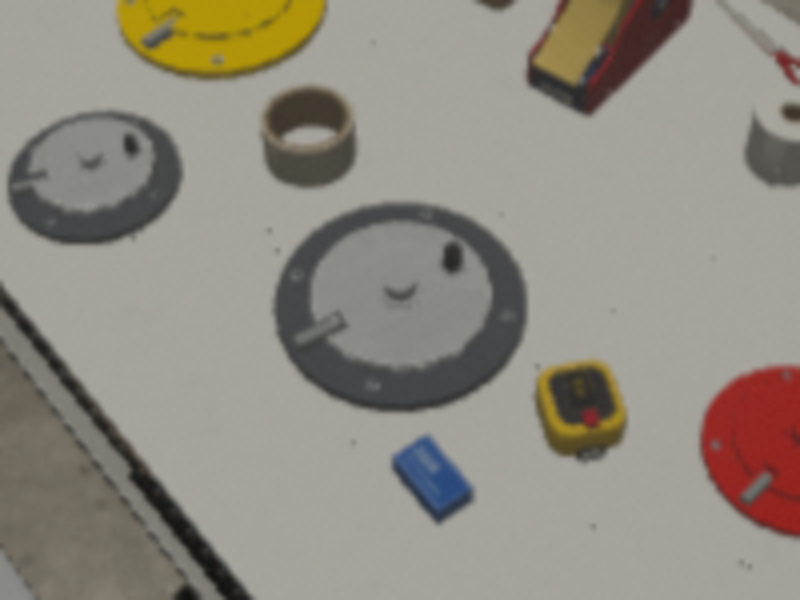

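The wrist picture shows the pin (185,305) inside the notch (rows 258–345) and the disc drawn smaller, so it sits lower. In the scene picture the disc lies low on its foot (400,305). The staple box (432,478), tape measure (580,405) and tape roll (308,135) are where they were. I'm handing it in.

Run:
```python
from cell import *
sign_off()
```

```text
the job is handed in; nothing more can be done
```

The disc is fully home, and I handed the job in at about 23 s on the robot's clock. I worked on the large grey stand, pushing the peg counter-clockwise about 60° with the shut fingertips until the notch was over the pin. I then pressed down on the hub.

- **Height:** both presses stopped at a fingertip height of 41 mm, which is the fully-home hub height. The stops were set at force changes of 14 N and then 9 N, and the readings afterwards were about 6 N and 9 N.
- **Pictures:** the last wrist picture shows the pin inside the notch. In the scene picture the disc lies low on its foot, and the staple box, tape measure and tape roll have not visibly moved.
- **Disagreements:** the networks' positions for the axis and hub differed by a few millimetres between views. I therefore refined the axis position and checked the notch alignment by eye in enlarged crops. The last notch query on the wrist camera returned nothing.

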